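Start a locker repair tray

TASK

Lift the yellow top tray off the pile on the sloping stand, leaving the two grey trays as they are, and set it down level in the middle of the blue mat, lengthways along the mat. Then lay the green locker key tag flat in it. Lower both into place and only then let go, and do not disturb anything else on the counter.

Things in the scene. Friction and masses are not known exactly. Their poses are not given: they have to be found in the camera images.
- stand: Fixed steel stand, 120 (x) x 200 (y) mm, on the left or right; yaw within 0.3 rad of 0. Origin: centre of its underside. Its seat slopes 30 degrees towards the robot: normal (-0.5, 0, 0.866) in the stand's frame; seat centre 75 mm above the origin. The trays' x axis points up the slope, their y along the stand's y. A fence reaches 30 mm up the bottom tray's lower side.
- tray_top: Yellow tray, top of the pile: 64 wide (x) x 170 long (y) x 38 mm high (z), 0.14 kg. Origin: centre of its foot's underside; z points out of its mouth. Foot 52 x 158 mm up to z = 8 mm, then flat upright sides to the rim at 38 mm. Walls 4 mm, inner floor at z = 12 mm, inside 56 x 162 mm. At the start its origin is 60 mm from the seat centre along the seat's normal.
- tray_mid: Grey tray of the same shape under the yellow one, 30 mm from the seat centre; loose, must stay. The yellow tray's foot sits 8 mm deep in its mouth with 2 mm play all round and the trays' outer sides are flush, so fingers reaching below the yellow tray's z = 8 mm would pinch this one too.
- tray_low: Grey tray of the same shape, lowest in the pile, on the seat; loose, must stay.
- mat: Blue plastic mat lying on the counter, fixed, 130 (x) x 230 (y) x 3 mm. Origin: centre of its underside; top at z = 3 mm. Yaw within 0.3 rad of 0; on the side of the counter where the stand is not.
- tag: Green plastic locker key tag, a flat slab 66 (x) x 38 (y) x 16 (z) mm with a white disc and an eyelet on its upper face, about 45 g, lying flat on the counter between stand and mat. Origin: its centre, 8 mm above its underside. It can be gripped across 66 or 38 mm.
- plug: Brass cylinder plug standing upright, 40 mm across its foot, 60 mm high; origin at the centre of its underside. Loose; leave alone.
- knob_a: Chrome wing knob, 70 mm wide, 24 mm high, origin at the centre of its underside. Loose; leave alone.
- knob_b: A second chrome wing knob of the same size. Loose; leave alone.
- gate (a joint): Red spring-hinged gate of the coin test track at the back of the counter; 0 = shut, grows as it is pushed open (rad). Leave alone.
There are look-alikes about, which are no part of the job. What is meant by the tray_top is not black, and is the smaller of those in its own colour.

How it is judged (in metres and radians):
On the way, in this order (a step that is already met when the one before it is completed fails the run):
1. the yellow tray is lifted clear of the pile (distance between tray_top and tray_mid above 0.06 m and contact force between the fingers and tray_top above 1 N and distance of each of tray_mid, tray_low from where it was at the start of the episode below 0.015 m), for 0.1 s.
2. the yellow tray stands level in the middle of the mat while the fingers still hold it (foot within 6 mm of the mat) (x of tray_top in the frame of mat between -0.02 and 0.02 m and y of tray_top in the frame of mat between -0.02 and 0.02 m and angle between the y axis of tray_top and the y axis of mat, either way round below 0.15 rad and angle between tray_top's own z axis and vertical below 0.12 rad and z of tray_top in the frame of mat below 0.009 m and contact force between the fingers and tray_top above 1 N), for 0.05 s.
3. the tray stands on the mat, released, with the tag not yet in it (x of tray_top in the frame of mat between -0.02 and 0.02 m and y of tray_top in the frame of mat between -0.02 and 0.02 m and angle between the y axis of tray_top and the y axis of mat, either way round below 0.15 rad and angle between tray_top's own z axis and vertical below 0.06 rad and contact force between the fingers and tray_top below 0.1 N and distance between tag and tray_top above 0.1 m), for 0.2 s.
4. the tag is lowered into the tray, its underside below the rim, while the fingers still hold it (x of tag in the frame of tray_top between -0.025 and 0.025 m and y of tag in the frame of tray_top between -0.06 and 0.06 m and z of tag in the frame of tray_top below 0.046 m and contact force between the fingers and tag above 1 N), for 0.05 s.
At the end, for the whole second after the job is handed in: Yellow tray level (0.06 rad) on the mat, centred within 20 mm along each mat axis, lengths aligned within 0.15 rad; tag flat (0.12 rad) on the tray's floor; both at rest; grey trays within 15 mm of where they were (x of tray_top in the frame of mat between -0.02 and 0.02 m and y of tray_top in the frame of mat between -0.02 and 0.02 m and angle between the y axis of tray_top and the y axis of mat, either way round below 0.15 rad and angle between tray_top's own z axis and vertical below 0.06 rad and z of tray_top in the frame of mat below 0.006 m and x of tag in the frame of tray_top between -0.025 and 0.025 m and y of tag in the frame of tray_top between -0.06 and 0.06 m and z of tag in the frame of tray_top below 0.024 m and angle between the z axis of tag and the z axis of tray_top, either way round below 0.12 rad and linear speed of each of tag, tray_top below 0.02 m/s and distance of each of tray_mid, tray_low from where it was at the start of the episode below 0.015 m); the robot touches nothing.
It fails at once if a grey tray moved more than 15 mm (distance of any of tray_mid, tray_low from where it was at the start of the episode above 0.015 m).
It fails at once if the brass plug or a wing knob moved more than 15 mm (distance of any of plug, knob_a, knob_b from where it was at the start of the episode above 0.015 m).
It fails at once if the gate pushed open by more than 0.2 rad (value of joint gate above 0.2 rad).
It also fails if it takes over 64 s, if anything falls off the work surface, if the arm or the gripper's body presses on something with over 40 N, if the wrist force passes 120 N, or if a joint passes its speed limit or range.

ROBOT

A 6-joint arm with a two-finger parallel gripper is mounted at the origin on the work surface. World frame = base frame: x ahead of the robot, y to its left, z up, the work surface at z = 0. Lengths are in mm, angles in rad, forces in N, time in s.
With the tool pointing down it reaches from about 275 to 750 mm from the base axis. Payload 10.2 kg.
Tool frame: the origin (TCP) lies between the finger pads; the fingertips stand 8 mm ahead of it and the grasp point (between the pads) lies 11 mm behind it; z points along the fingers, y is the line along which they close (so a half turn about z gives the same grasp; the last joint's range is limited). The gripper opens to 85 mm and grips with 20 to 120 N. Pads are 22 mm wide; open, the fingers measure 114 mm over their backs; the gripper's body (76 mm by 85 mm) begins 54 mm behind the grasp point. The pads swing forward as they close: fully open they stand 13 mm farther back than shut.
Start: joints at [-1.354, 0.313, 1.498, -0, 1.331, -0.223], TCP at [223.512, -475.051, 239.294] pointing down, gripper open.
Joint ranges: [-2.94, 2.94], [-0.97, 2.17], [0.19, 2.56], [-1.23, 4.37], [0.02, 3.11], [-2.88, 2.88]. Speed limits (rad/s): [2.39, 2.39, 3.01, 3.14, 3.14, 3.14].

INTERFACE

Orientations are given as a unit quaternion [w, x, y, z].
In Python, from rig import * gives the robot as it stands.
- The arm moves only by the shell command python3 -m handwheel 'ROWS' [FORCE]. ROWS is JSON, a list that holds one entry, the list of rows, each a list of 7 numbers: the shift along the world's x, y, z in mm, then the turn, a rotation vector about the world's x, y, z in degrees, then the opening, from -1 (shut) to 1 (fully open). A call has 1 to 8 rows; each row shifts and turns the commanded pose from where the row before left it; what a row does not reach is not made up. A row lasts 1/8 s, in which the tool goes at most 62.5 mm and 10.7 degrees, less where a joint would pass 70% of its speed; a pose out of reach is approached as far as the arm can. A call is refused whole if a number of a shift passes 62.5 or a number of a turn 10.7, either way. A call with a gripper value outside its range is refused whole. The fingers move at their own pace and stop on an object; FORCE is the grip in N (left out, the last holds). Time passes only in rows, so rows that do not move let the fingers close. It gives the time, the measured TCP pose, the force, the opening and the grip force at its end, in the units of the state.
- sense(): the state, without advancing time (a new reading comes with each control period).
- capture(name): name is "side" or "top"; returns a dict with "image" (400x640x3 uint8, red, green, blue), "fx", "fy", "cx", "cy" (pixels), "rvec" (rotation vector, rad) and "tvec" (3), from world to camera coordinates, as OpenCV has them. Camera axes: x right, y down, z forward; pixel columns grow to the right and rows downward; lengths in mm; the calibration is good to about 2 mm. A picture is of the moment at which its call begins. There is no depth.
- finish_job(): hands the job in; it is judged then, once.
The state is a dict: "time_s": time; "joints": joint angles; "dq": joint speeds; "tau": joint torques, N m; "eef_pos": TCP position; "ee_rot": TCP orientation; "force": force on the tool from outside, world axes, zero at the start; "wrist_torque": the same for the moment, N m; "grip_width": opening from 0.0 (shut) to 1.0 (fully open); "grip_force": force on a finger pad.
Only numpy, scipy, OpenCV 4.12 (cv2) and the standard library are available. Lean on these libraries where they do the work, as an engineer would, in place of code of your own. Each camera call takes 0.05 s, during which the arm holds its last target. There are 200 camera calls.

## Working session

There is one attempt and no reset: what is moved stays moved. The work goes in short steps, Python scripts to look and compute and a shell command to move; the robot and the scene stay as the last step left them, time stands still between calls to the robot, and variables do not carry over. Pictures are saved under pics/ and viewed, at most 13 in all, crops included, and the job is handed in when it is done.

```bash
mkdir -p pics; ls; python3 - <<'E'
from rig import *
import cv2,numpy as np
for n in("top","side"):
    c=capture(n); cv2.imwrite(f"pics/{n}0.png",c["image"][:,:,::-1]); 
    R=cv2.Rodrigues(np.array(c["rvec"],float))[0]; print(n,c["fx"],c["fy"],c["cx"],c["cy"],-R.T@np.array(c["tvec"]).ravel()); print(R.round(3))
print(sense())
E
```

```text
pics
top 464.1765493611824 464.1765493611824 320.3956384505042 198.19108956950365 [ 312.47020201   76.89712247 1401.13758383]
[[ 0.015 -1.    -0.009]
 [-0.988 -0.013 -0.154]
 [ 0.153  0.011 -0.988]]
side 457.77739786982596 457.77739786982596 310.53042950508706 197.90568554861113 [ 429.12645321 1007.46378024  925.12912093]
[[-0.996 -0.083 -0.01 ]
 [-0.047  0.652 -0.757]
 [ 0.069 -0.754 -0.654]]
{'time_s': 0.1, 'joints': array([-1.35441644e+00,  3.13375750e-01,  1.49833011e+00, -1.32376284e-05,
        1.33100422e+00, -2.23387536e-01]), 'dq': array([-0.00014049, -0.0012661 , -0.00088624,  0.00152224, -0.0013612 ,
        0.00110462]), 'tau': array([ 2.59338136e-03, -4.12896717e+01, -2.60143858e+01, -1.96045553e-04,
        3.01730572e-03,  5.98692829e-07]), 'eef_pos': array([ 223.45310182, -474.83839876,  238.81333163]), 'ee_rot': array([-5.58734657e-04,  9.75922324e-01,  2.18117641e-01, -4.47087774e-06]), 'force': array([-0.37794099,  0.22306423,  0.54961687]), 'wrist_torque': array([ 0.00392472, -0.01705382,  0.03596005]), 'grip_force': 0.0, 'grip_width': 0.9992618016001933}
```

View pics/top0.png

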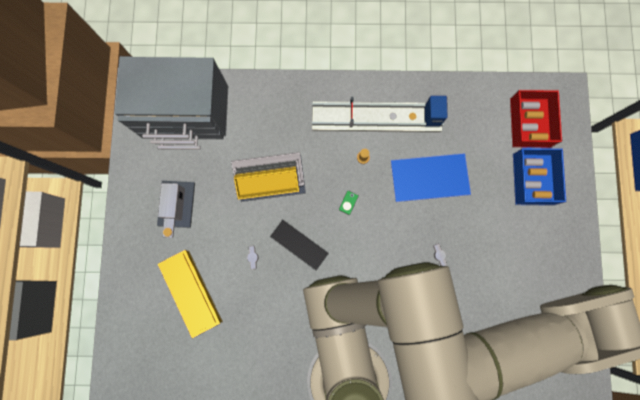

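View pics/side0.png

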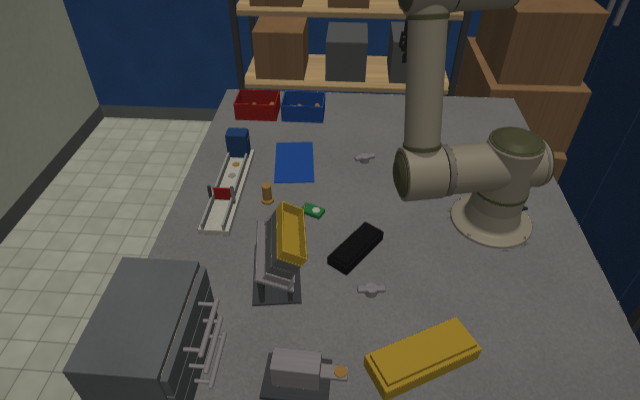

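The top view shows the pile at (268,180), mat at (431,177), tag at (348,203), plug at (363,157) and knobs at (252,257) and (440,254). The larger yellow box at (188,295) and the black one at (299,245) are look-alikes. The side view shows the yellow tray on top at (291,233), mat at (295,162) and tag at (312,211).

```bash
cat > h.py <<'E'
from rig import *
import cv2,numpy as np
def cam(n):
    c=capture(n); c["R"]=cv2.Rodrigues(np.array(c["rvec"],float))[0]; c["C"]=-c["R"].T@np.array(c["tvec"],float).ravel()
    c["hsv"]=cv2.cvtColor(c["image"],cv2.COLOR_RGB2HSV); return c
def ray(c,p): 
    d=c["R"].T@np.array([(p[0]-c["cx"])/c["fx"],(p[1]-c["cy"])/c["fy"],1]); return d
def plane(c,p,z):
    d=ray(c,p); return c["C"]+d*(z-c["C"][2])/d[2]
def tri(a,p,b,q):
    A=[];r=[]
    for c,x in((a,p),(b,q)):
        d=ray(c,x);d/=np.linalg.norm(d);M=np.eye(3)-np.outer(d,d);A.append(M);r.append(M@c["C"])
    X=np.linalg.lstsq(np.vstack(A),np.hstack(r),rcond=None)[0]
    return X
def blob(c,lo,hi,roi):
    m=cv2.inRange(c["hsv"],lo,hi); k=np.zeros_like(m); x0,y0,x1,y1=roi; k[y0:y1,x0:x1]=m[y0:y1,x0:x1]
    k=cv2.morphologyEx(k,cv2.MORPH_CLOSE,np.ones((5,5),np.uint8))
    return max(cv2.findContours(k,cv2.RETR_EXTERNAL,cv2.CHAIN_APPROX_NONE)[0],key=cv2.contourArea)
def quad(cn):
    h=cv2.convexHull(cn)
    for e in np.arange(1,12,.25):
        a=cv2.approxPolyDP(h,e,True)
        if len(a)<=4: return a[:,0].astype(float)
Y=((20,120,60),(34,255,255));B=((100,120,60),(125,255,255));G=((45,100,40),(85,255,255))
E
python3 - <<'E'
from h import *
np.set_printoptions(precision=1,suppress=True)
t=cam("top");s=cam("side")
rois={"top":((225,150,310,205),(380,140,480,210),(330,180,370,225)),"side":((255,190,320,275),(265,135,325,190),(298,198,330,222))}
for n,c in(("top",t),("side",s)):
    for nm,col,r,z in zip(("yellow","mat","tag"),(Y,B,G),rois[n],(160,3,16)):
        q=quad(blob(c,*col,r)); P=np.array([plane(c,p,z) for p in q])[:,:2]
        mr=cv2.minAreaRect(P.astype(np.float32)) 
        cn=blob(c,*col,r)[:,0].astype(float); W=np.array([plane(c,p,z)[:2] for p in cn],np.float32)
        print(n,nm,q.tolist(),P.tolist() and P,"mean",P.mean(0),"rect",cv2.minAreaRect(W))
a=cv2.resize(t["image"][145:210,220:315],None,fx=6,fy=6,interpolation=cv2.INTER_CUBIC)
b=cv2.resize(s["image"][195:305,245:315],None,fx=5,fy=5,interpolation=cv2.INTER_CUBIC)
im=np.zeros((560,350+450,3),np.uint8); a=cv2.resize(t["image"][145:210,225:315],None,fx=5,fy=5,interpolation=cv2.INTER_CUBIC)
im[:a.shape[0],:a.shape[1]]=a; im[:550,450:800]=b; cv2.imwrite("pics/crop.png",im[:,:,::-1])
E
```

```text
top yellow [[295.0, 167.0], [298.0, 191.0], [238.0, 198.0], [236.0, 174.0]] [[590.7 161.1]
 [524.2 151.4]
 [502.8 313.6]
 [569.1 321.9]] mean [546.7 237. ] rect ((546.7446899414062, 239.3692626953125), (71.4679946899414, 171.6939697265625), 8.294405937194824)
top mat [[464.0, 154.0], [469.0, 194.0], [396.0, 200.0], [392.0, 160.0]] [[ 673.5 -349.1]
 [ 548.5 -360.1]
 [ 527.1 -138.1]
 [ 651.7 -127. ]] mean [ 600.2 -243.6] rect ((599.9849853515625, -243.46310424804688), (128.31304931640625, 228.7463836669922), 6.257805347442627)
top tag [[349.0, 191.0], [357.0, 196.0], [347.0, 213.0], [339.0, 209.0]] [[550.8   5.7]
 [535.8 -18.6]
 [483.7  11.3]
 [495.4  35.4]] mean [516.4   8.5] rect ((516.7135009765625, 7.887580871582031), (35.330345153808594, 64.14985656738281), 66.2796859741211)
side yellow [[281.0, 201.0], [303.0, 209.0], [299.0, 266.0], [276.0, 257.0]] [[584.  142.7]
 [525.4 168.8]
 [516.4 353.7]
 [570.2 331.5]] mean [549.  249.2] rect ((547.7822265625, 247.86451721191406), (67.71371459960938, 218.3308868408203), 8.03186321258545)
side mat [[311.0, 142.0], [313.0, 181.0], [274.0, 182.0], [276.0, 143.0]] [[ 550.6 -361.6]
 [ 525.8 -139.2]
 [ 650.5 -125.2]
 [ 675.2 -346.7]] mean [ 600.5 -243.1] rect ((599.426025390625, -243.16976928710938), (129.0824432373047, 230.60687255859375), 6.018882751464844)
side tag [[304.0, 204.0], [324.0, 211.0], [319.0, 218.0], [304.0, 213.0]] [[542.6 -11.4]
 [481.1  15.2]
 [493.6  46.1]
 [538.9  28.1]] mean [514.1  19.5] rect ((516.7783203125, 15.011428833007812), (45.30683517456055, 68.38347625732422), 66.73080444335938)
```

View pics/crop.png

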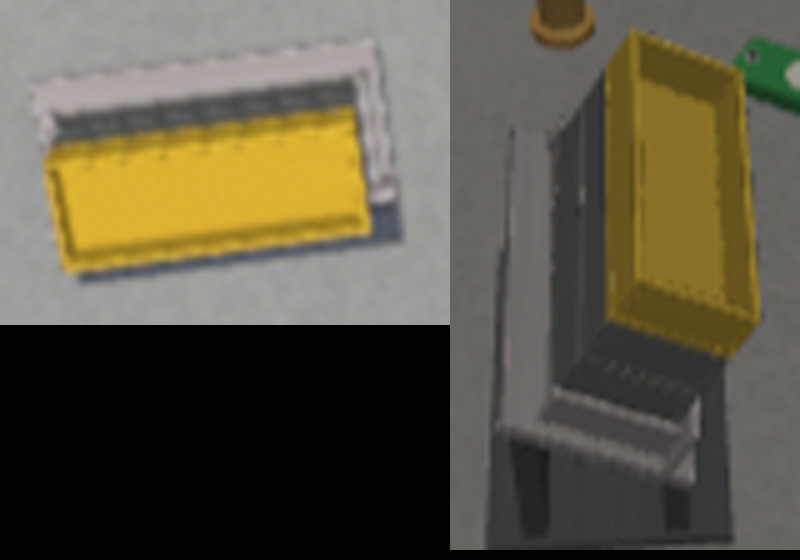

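```bash
python3 - <<'E'
from h import *
np.set_printoptions(precision=1,suppress=True)
t=cam("top");s=cam("side")
print(tri(t,(298.5,191),s,(303.4,208.6)),tri(t,(238,198),s,(306.6,258.6)),"expect z 144")
fr,fl=plane(t,(295.3,166.6),150),plane(t,(235.7,174),150)
nr,nl=plane(t,(298.5,191.3),144),plane(t,(238,198.4),144)
print(fr,fl,nr,nl)
for a,b in((fl,fr),(nl,nr)): d=a-b; print(np.degrees(np.arctan2(-d[0],d[1])),np.hypot(*d[:2]))
th=np.radians(7.8);ex=np.array([np.cos(th),np.sin(th)])
S1=(fr+fl)[:2]/2+6.3*ex; S2=(nr+nl)[:2]/2+76.7*ex; S=(S1+S2)/2
print("seat",S1,S2)
for z in(0,20,38,80,140): print("tray z",z,S-ex*.5*(60+z),75+.866*(60+z))
m=cv2.inRange(t["hsv"],*G);m[:180]=0;m[225:]=0;m[:,:330]=0;m[:,370:]=0
h=cv2.convexHull(cv2.findNonZero(m));k=np.zeros_like(m);cv2.fillConvexPoly(k,h,255)
ys,xs=np.nonzero(k);W=np.array([plane(t,p,12)[:2] for p in zip(xs,ys)]);c=W.mean(0);w,V=np.linalg.eigh(np.cov((W-c).T));print("tag",c,np.degrees(np.arctan2(V[1,1],V[0,1])),np.sqrt(12*w))
for nm,p,z in(("plug",(363,157),30),("knobA",(252,257),12),("knobB",(440,254),12)):print(nm,plane(t,p,z))
E
```

```text
[526.5 150.9 145.2] [504.3 316.7 143.9] expect z 144
[594.1 160.9 150. ] [571.1 324.7 150. ] [526.1 151.  144. ] [504.1 316.7 144. ]
7.968370358046062 165.3600529181609
7.5446744312145135 167.1460023823501
seat [588.8 243.7] [591.1 244.2]
tray z 0 [560.2 239.9] 126.96000000000001
tray z 20 [550.3 238.5] 144.28
tray z 38 [541.4 237.3] 159.868
tray z 80 [520.6 234.4] 196.24
tray z 140 [490.9 230.4] 248.2
tag [517.1   7.6] 155.6406175195534 [37.4 64.5]
plug [653.4 -35.5  30. ]
knobA [348.6 292.7  12. ]
knobB [ 365.4 -265.3   12. ]
```

```bash
python3 -m handwheel '[[[18,45,3,0,0,9,1],[18,45,3,0,0,9,1],[18,45,3,0,0,9,1],[18,45,3,0,0,9,1],[18,45,3,0,0,9,1],[18,45,3,0,0,9,1],[18,45,3,0,0,9,1],[18,45,3,0,0,9.6,1]]]' 40; python3 -m handwheel '[[[15,45,3,0,0,0,1],[15,45,3,0.7,-4.95,0,1],[15,45,3,0.7,-4.95,0,1],[15,45,3,0.7,-4.95,0,1],[15,45,3,0.7,-4.95,0,1],[15,45,0,0.6,-4.95,0,1],[15,45,0,0.7,-4.95,0,1],[0,0,0,0,0,0,1]]]'
```

```text
time_s: 1.3
eef_pos: [367.8, -113.5, 263.6]
ee_rot: [0.0, 0.655, 0.755, 0.0]
force: [0.4, -0.7, -0.6]
grip_width: 1.0
grip_force: 0.0
time_s: 2.3
eef_pos: [471.7, 202.2, 277.6]
ee_rot: [0.169, 0.633, 0.729, 0.195]
force: [0.2, -0.1, -0.4]
grip_width: 1.002
grip_force: 0.0
```

```bash
cat >> h.py <<'E'
from scipy.spatial.transform import Rotation as Ro
def frame(yaw,tilt=0):
    "tool rotation: y along yaw (deg), tilted so z leans towards +y dir by tilt"
    a=np.radians(yaw);ey=np.array([np.cos(a),np.sin(a),0]);z=np.array([0,0,-1.]);x=np.cross(ey,z)
    return Ro.from_rotvec(x*np.radians(tilt)*1)*Ro.from_matrix(np.c_[x,ey,z])
def err(pos,yaw,tilt=0):
    s=sense();q=s["ee_rot"];cur=Ro.from_quat([q[1],q[2],q[3],q[0]]);T=frame(yaw,tilt)
    print("tool z",T.as_matrix()[:,2].round(3),"cur z",cur.as_matrix()[:,2].round(3),"cur y",cur.as_matrix()[:,1].round(3))
    print("shift",(np.array(pos)-s["eef_pos"]).round(1),"turn",np.degrees((T*cur.inv()).as_rotvec()).round(2))
E
python3 -c "
from h import *
for t in(30,-30):err((505.7,232.4,222.2),7.8,t)"
```

```text
tool z [-0.495 -0.068 -0.866] cur z [ 0.494  0.07  -0.867] cur y [0.858 0.121 0.499]
shift [ 34.   30.2 -55.4] turn [-8.3  59.36 -0.22]
tool z [ 0.495  0.068 -0.866] cur z [ 0.494  0.07  -0.867] cur y [0.858 0.121 0.499]
shift [ 34.   30.2 -55.4] turn [-0.02 -0.07 -0.26]
```

```bash
python3 -m handwheel '[[[17,15,-28,0,0,0,1],[17,15,-27,0,0,-0.2,1],[10,1,-17,0,0,0,1],[10,1,-17,0,0,0,1],[10,2,-18,0,0,0,1],[0,0,0,0,0,0,1]]]'; python3 - <<'E'
from h import *
err((550.3,238.5,144.3),7.8,-30)
t=cam("top");s=cam("side")
a=cv2.resize(t["image"][130:230,215:335],None,fx=3.3,fy=4,interpolation=cv2.INTER_CUBIC)
b=cv2.resize(s["image"][150:300,230:330],None,fx=4,fy=4,interpolation=cv2.INTER_CUBIC)
im=np.zeros((600,800,3),np.uint8); im[:a.shape[0],:a.shape[1]]=a; im[:,400:]=b; cv2.imwrite("pics/app.png",im[:,:,::-1])
E
```

```text
time_s: 3.05
eef_pos: [536.5, 232.8, 170.2]
ee_rot: [0.17, 0.637, 0.727, 0.193]
force: [0.3, 0.1, -0.2]
grip_width: 1.002
grip_force: 0.0
tool z [ 0.495  0.068 -0.866] cur z [ 0.493  0.065 -0.868] cur y [0.86  0.114 0.497]
shift [ 13.8   5.7 -25.9] turn [ 0.03 -0.19  0.26]
```

View pics/app.png

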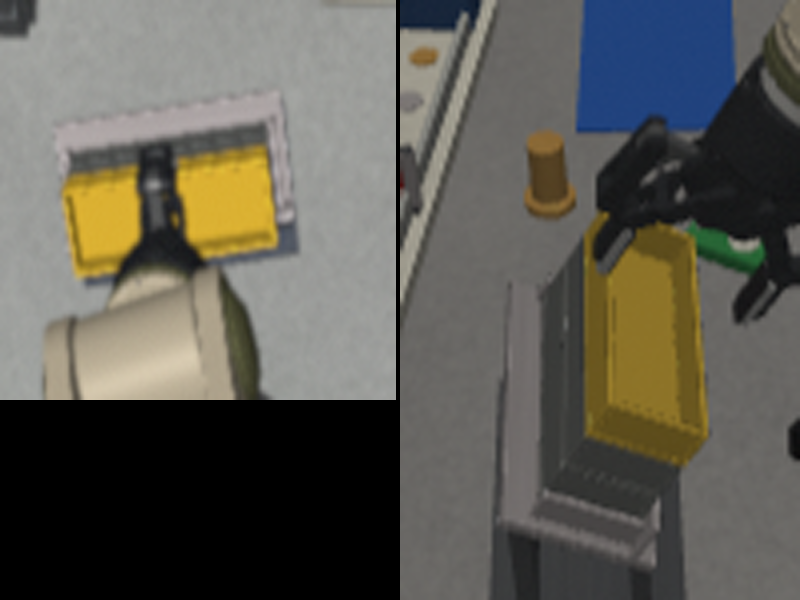

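```bash
python3 - <<'E'
from h import *
c=cam("side");s=sense();q=s["ee_rot"];M=Ro.from_quat([q[1],q[2],q[3],q[0]]).as_matrix()
for sg in(1,-1):
  for k in(-14,-5,0,8):
    for yy in(43,57):
      P=s["eef_pos"]+M@np.array([0,sg*yy,k])
      print(sg,k,yy,((cv2.projectPoints(P[None],np.array(c["rvec"],float),np.array(c["tvec"],float),np.array([[c["fx"],0,c["cx"]],[0,c["fy"],c["cy"]],[0,0,1]]),None)[0].ravel()-[230,150])*4+[400,0]).round())
E
```

```text
1 -14 43 [608. 253.]
1 -14 57 [586. 245.]
1 -5 43 [601. 264.]
1 -5 57 [579. 256.]
1 0 43 [597. 269.]
1 0 57 [576. 261.]
1 8 43 [591. 278.]
1 8 57 [569. 270.]
-1 -14 43 [737. 301.]
-1 -14 57 [757. 309.]
-1 -5 43 [729. 311.]
-1 -5 57 [750. 319.]
-1 0 43 [725. 316.]
-1 0 57 [746. 324.]
-1 8 43 [719. 325.]
-1 8 57 [739. 332.]
```

```bash
python3 -m handwheel '[[[5,2,-9,0,0,0,1],[5,2,-9,0,0,0.2,1],[4,1.5,-7,0,0,0,1],[3,0.5,-6,0,0,0,1],[0,0,0,0,0,0,1]]]' 40;python3 -m handwheel '[[[0,0,0,0,0,0,0.6],[0,0,0,0,0,0,0.5],[0,0,0,0,0,0,0.3],[0,0,0,0,0,0,0],[0,0,0,0,0,0,-0.5],[0,0,0,0,0,0,-1],[0,0,0,0,0,0,-1]]]'
```

```text
time_s: 3.82
eef_pos: [553.5, 239.9, 139.6]
ee_rot: [0.17, 0.635, 0.728, 0.195]
force: [-0.5, -0.1, 0.8]
grip_width: 1.001
grip_force: 0.0
time_s: 4.7
eef_pos: [553.5, 240.0, 140.9]
ee_rot: [0.17, 0.635, 0.728, 0.195]
force: [-4.3, -0.6, 5.7]
grip_width: 0.74
grip_force: 44.4
```

```bash
python3 -m handwheel '[[[-1.5,-0.2,2.6,0,0,0,-1],[-2.5,-0.3,4.3,0,0,0,-1],[-5,-0.7,8.7,0,0,0,-1],[-5,-0.7,8.7,0,0,0,-1],[0,0,0,0,0,0,-1]]]' 50; python3 - <<'E'
from h import *
t=cam("top");s=cam("side")
a=cv2.resize(t["image"][130:230,215:335],None,fx=3.3,fy=4,interpolation=cv2.INTER_CUBIC)
b=cv2.resize(s["image"][150:300,230:330],None,fx=4,fy=4,interpolation=cv2.INTER_CUBIC)
im=np.zeros((600,800,3),np.uint8); im[:a.shape[0],:a.shape[1]]=a; im[:,400:]=b; cv2.imwrite("pics/lift.png",im[:,:,::-1])
E
```

```text
time_s: 5.32
eef_pos: [539.5, 238.2, 165.7]
ee_rot: [0.17, 0.635, 0.728, 0.196]
force: [0.5, -0.5, -1.8]
grip_width: 0.742
grip_force: 55.2
```

View pics/lift.png

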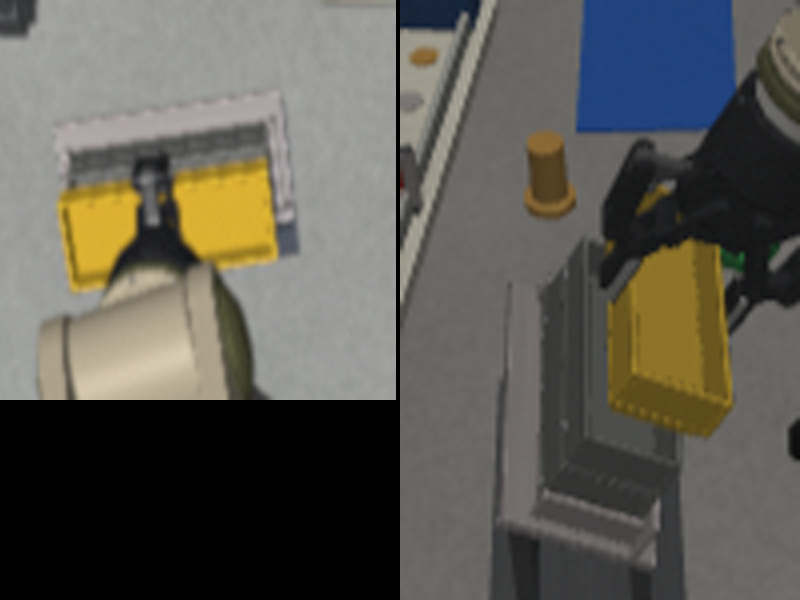

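```bash
python3 -m handwheel '[[[-10,-1.4,17,0,0,0,-1],[-12,-1.6,21,0,0,0,-1],[-12,-1.6,21,0,0,0,-1],[-10,-1.4,17,0,0,0,-1],[0,0,20,0,0,0,-1],[0,-20,10,-0.4,3,0,-1],[5,-30,0,-0.6,4,0,-1],[10,-35,0,-0.6,4,0,-1]]]' 50; python3 -m handwheel '[[[10,-40,0,-0.6,4,0,-1],[10,-40,0,-0.6,4,0,-1],[10,-40,0,-0.6,4,0,-1],[10,-40,0,-0.6,4,0,-1],[10,-40,0,-0.3,2.7,0,-1],[10,-40,0,0,0,-0.9,-1],[10,-40,0,0,0,-0.8,-1],[5,-25,0,0,0,0,-1]]]';python3 -c "
from h import *
err((600,-243.4,100),6.1)"
```

```text
time_s: 6.42
eef_pos: [510.4, 146.4, 270.6]
ee_rot: [0.107, 0.648, 0.744, 0.123]
force: [0.6, -0.1, -1.3]
grip_width: 0.737
grip_force: 55.5
time_s: 7.42
eef_pos: [585.8, -159.9, 269.8]
ee_rot: [0.001, 0.669, 0.744, -0.001]
force: [-0.1, 0.1, -1.6]
grip_width: 0.737
grip_force: 55.5
tool z [ 0.  0. -1.] cur z [-0.001 -0.003 -1.   ] cur y [ 0.994  0.106 -0.001]
shift [  14.2  -83.5 -169.8] turn [ 0.18 -0.05  0.01]
```

```bash
python3 -m handwheel '[[[5,-28,-20,0,0,0,-1],[5,-28,-25,0,0,0,-1],[4,-27,-30,0,0,0,-1],[0,0,-35,0,0,0,-1],[0,0,-35,0,0,0,-1],[0,0,-25,0,0,0,-1],[0,0,0,0,0,0,-1]]]'; python3 - <<'E'
from h import *
err((600,-243.4,17),6.1)
t=cam("top");s=cam("side")
for n,c,r in(("top",t,(370,120,500,230)),("side",s,(250,90,350,220))):
    q=quad(blob(c,*Y,r));print(n,q.tolist(),[plane(c,p,124).round(1).tolist() for p in q])
a=cv2.resize(t["image"][110:230,370:500],None,fx=3,fy=4,interpolation=cv2.INTER_CUBIC)
b=cv2.resize(s["image"][80:230,240:340],None,fx=4,fy=4,interpolation=cv2.INTER_CUBIC)
im=np.zeros((600,800,3),np.uint8); im[:a.shape[0],:a.shape[1]]=a; im[:,400:]=b; cv2.imwrite("pics/mat.png",im[:,:,::-1])
E
```

```text
time_s: 8.3
eef_pos: [598.7, -240.5, 98.4]
ee_rot: [-0.001, 0.668, 0.744, -0.002]
force: [0.0, 0.1, -0.9]
grip_width: 0.74
grip_force: 55.3
tool z [ 0.  0. -1.] cur z [-0.004 -0.001 -1.   ] cur y [ 0.994  0.107 -0.004]
shift [  1.3  -2.9 -81.4] turn [ 0.06 -0.22 -0.07]
top [[422.0, 161.0], [416.0, 182.0], [410.0, 184.0], [407.0, 164.0]] [[620.5, -193.7, 124.0], [560.2, -175.8, 124.0], [554.3, -159.0, 124.0], [611.4, -151.4, 124.0]]
side [[298.0, 121.0], [303.0, 153.0], [285.0, 154.0], [284.0, 126.0]] [[588.1, -303.0, 124.0], [553.9, -121.3, 124.0], [607.6, -112.4, 124.0], [630.6, -269.0, 124.0]]
```

View pics/mat.png

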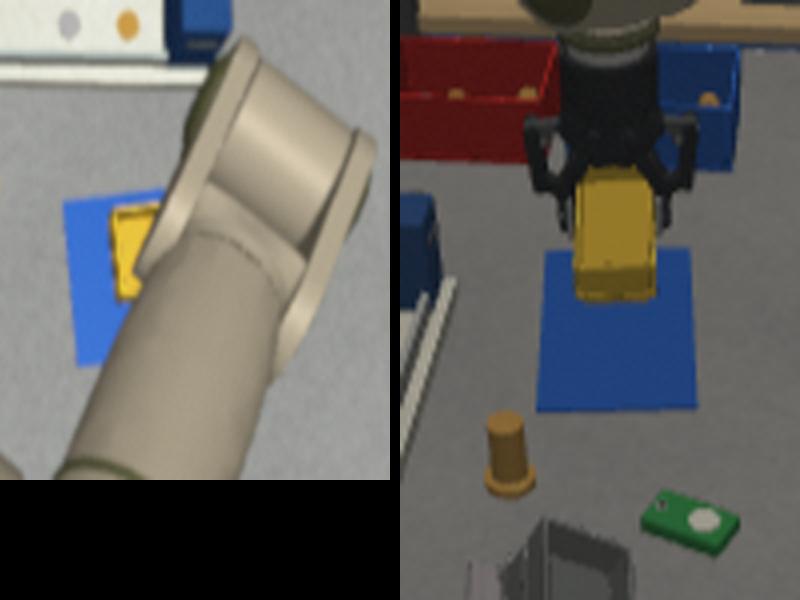

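```bash
python3 - <<'E'
from h import *
np.set_printoptions(precision=1,suppress=True)
t=cam("top");s=cam("side")
print(tri(t,(406.5,163.7),s,(283.9,147)),tri(t,(409.7,184.6),s,(303.8,146.2)))
for p in((283.9,147),(303.8,146.2),(287,123),(300.5,122)):print(p,plane(s,p,122))
for p in((284.2,154.8),(303.2,154.6)):print(p,plane(s,p,92))
b=cv2.resize(s["image"][110:165,265:325],None,fx=10,fy=10,interpolation=cv2.INTER_CUBIC)
cv2.imwrite("pics/mat2.png",b[:,:,::-1])
E
```

```text
[ 614.2 -150.3  122.7] [ 553.9 -158.3  123.2]
(283.9, 147) [ 616.1 -151.8  122. ]
(303.8, 146.2) [ 555.2 -160.4  122. ]
(287, 123) [ 623.5 -291.3  122. ]
(300.5, 122) [ 579.5 -300.5  122. ]
(284.2, 154.8) [ 616.7 -152.7   92. ]
(303.2, 154.6) [ 557.5 -157.8   92. ]
```

View pics/mat2.png

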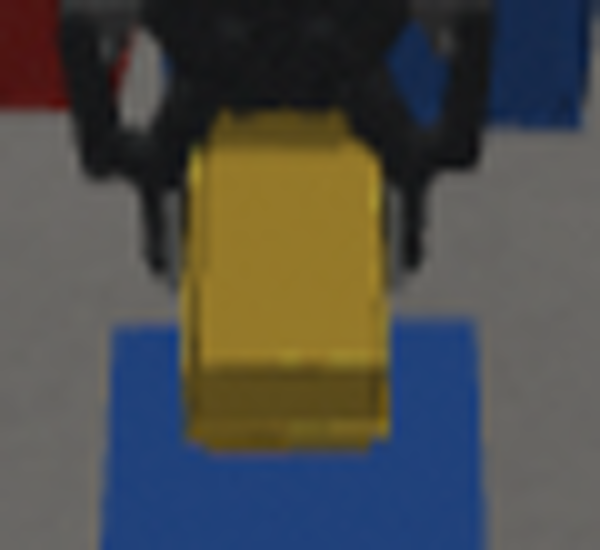

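```bash
python3 -m handwheel '[[[4,-4,-20,0,-0.2,0,-1],[0,0,-22,0,0,0,-1],[0,0,-20,0,0,0,-1],[0,0,-10,0,0,0,-1],[0,0,-3,0,0,0,-1],[0,0,0,0,0,0,-1]]]'; python3 -m handwheel '[[[0,0,-2,0,0,0,-1],[0,0,0,0,0,0,-1]]]'
```

```text
time_s: 9.25
eef_pos: [603.8, -245.1, 26.0]
ee_rot: [0.003, 0.668, 0.744, -0.0]
force: [-0.1, 0.3, -2.7]
grip_width: 0.742
grip_force: 55.5
time_s: 9.5
eef_pos: [603.6, -245.0, 23.8]
ee_rot: [0.003, 0.668, 0.744, -0.0]
force: [-0.5, 0.0, -2.0]
grip_width: 0.74
grip_force: 55.5
```

```bash
for i in 1; do python3 -m handwheel '[[[0,0,-2,0,0,0,-1],[0,0,0,0,0,0,-1]]]'; done; python3 -m handwheel '[[[0,0,-2,0,0,0,-1],[0,0,0,0,0,0,-1]]]'; python3 -m handwheel '[[[0,0,-1,0,0,0,-1],[0,0,0,0,0,0,-1]]]'
```

```text
time_s: 9.75
eef_pos: [603.5, -244.9, 21.5]
ee_rot: [0.002, 0.668, 0.744, -0.0]
force: [-0.0, -0.5, -1.7]
grip_width: 0.738
grip_force: 55.5
time_s: 10.0
eef_pos: [603.6, -245.0, 19.7]
ee_rot: [0.002, 0.668, 0.744, -0.0]
force: [0.6, -0.1, -0.9]
grip_width: 0.739
grip_force: 55.5
time_s: 10.25
eef_pos: [603.6, -245.0, 19.6]
ee_rot: [0.003, 0.668, 0.744, -0.0]
force: [-3.3, 2.1, 8.0]
grip_width: 0.734
grip_force: 56.4
```

```bash
python3 -m handwheel '[[[0,0,0,0,0,0,-1],[0,0,0,0,0,0,0.55],[0,0,0,0,0,0,0.7],[0,0,0,0,0,0,1],[0,0,0,0,0,0,1],[0,0,0,0,0,0,1]]]';python3 -m handwheel '[[[0,0,10,0,0,0,1],[0,0,20,0,0,0,1],[0,0,30,0,0,0,1],[0,0,40,0,0,0,1],[-10,40,30,0,0,0,1],[-15,50,0,0,0,0,1],[-15,50,0,0,0,0,1],[-15,50,0,0,0,0,1]]]'; python3 - <<'E'
from h import *
np.set_printoptions(precision=1,suppress=True)
err((517,7.6,90),-24.4)
s=cam("side");t=cam("top")
for c in(s,t):
  W=np.array([plane(c,p,41)[:2] for p in blob(c,*Y,(250,110,350,200) if c is s else (370,120,500,230))[:,0].astype(float)],np.float32);print(cv2.minAreaRect(W))
b=np.hstack([cv2.resize(c["image"][y:y+100,x:x+100],None,fx=4,fy=4,interpolation=cv2.INTER_CUBIC) for c,x,y in((s,250,120),(t,380,130))])
cv2.imwrite("pics/rel.png",b[:,:,::-1])
E
```

```text
time_s: 11.0
eef_pos: [603.5, -244.9, 18.6]
ee_rot: [0.002, 0.668, 0.744, -0.0]
force: [-0.6, 0.5, -0.5]
grip_width: 0.999
grip_force: 0.0
time_s: 12.0
eef_pos: [548.1, -53.5, 150.3]
ee_rot: [0.003, 0.668, 0.744, 0.0]
force: [0.5, 0.5, -0.2]
grip_width: 1.0
grip_force: 0.0
tool z [ 0.  0. -1.] cur z [ 0. -0. -1.] cur y [1.  0.1 0. ]
shift [-31.1  61.1 -60.3] turn [  0.3   0.2 -30.6]
((597.728515625, -214.54006958007812), (59.3808708190918, 185.8219757080078), 5.571150302886963)
((600.5352172851562, -245.83837890625), (63.33848190307617, 163.46820068359375), 6.738333702087402)
```

View pics/rel.png

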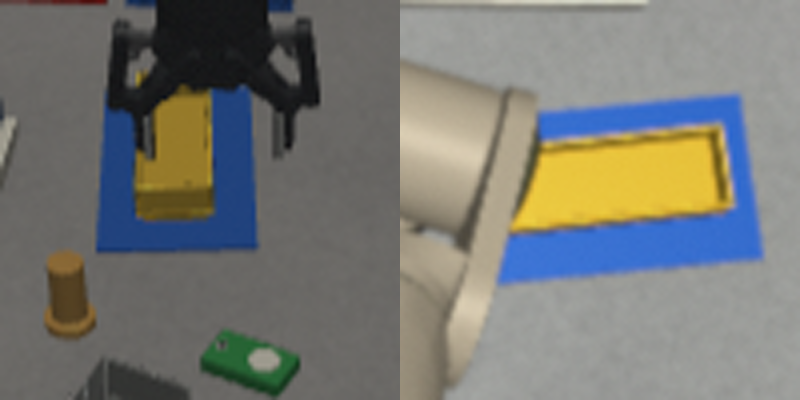

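```bash
python3 -m handwheel '[[[-10,20,0,0,0,-8,1],[-10,20,-15,0,0,-8,1],[-6,11,-15,0,0,-8,1],[-4,8,-20,0,0,-6.6,1],[0,0,-20,0.2,0.1,0,1],[0,0,-15,0,0,0,1],[0,0,0,0,0,0,1]]]'; python3 - <<'E'
from h import *
np.set_printoptions(precision=1,suppress=True)
err((517,7.6,6),-24.4)
s=cam("side");t=cam("top")
W=np.array([plane(t,p,41)[:2] for p in blob(t,*Y,(370,120,500,230))[:,0].astype(float)],np.float32);print("tray",cv2.minAreaRect(W))
W=np.array([plane(s,p,41)[:2] for p in blob(s,*Y,(250,110,350,200))[:,0].astype(float)],np.float32);print("tray side",cv2.minAreaRect(W))
b=np.hstack([cv2.resize(c["image"][y:y+100,x:x+100],None,fx=4,fy=4,interpolation=cv2.INTER_CUBIC) for c,x,y in((s,260,150),(t,300,150))])
cv2.imwrite("pics/tag.png",b[:,:,::-1])
E
```

```text
time_s: 12.98
eef_pos: [518.4, 3.8, 63.4]
ee_rot: [0.0, 0.841, 0.541, -0.001]
force: [-0.1, 0.9, 1.2]
grip_width: 0.999
grip_force: 0.0
tool z [ 0.  0. -1.] cur z [-0. -0. -1.] cur y [ 0.9 -0.4 -0. ]
shift [ -1.4   3.8 -57.4] turn [ 0.1 -0.1  0. ]
tray ((600.14990234375, -242.52383422851562), (63.39140319824219, 170.1405029296875), 6.7067952156066895)
tray side ((606.716796875, -224.55392456054688), (44.083656311035156, 205.15426635742188), 7.275399208068848)
```

View pics/tag.png

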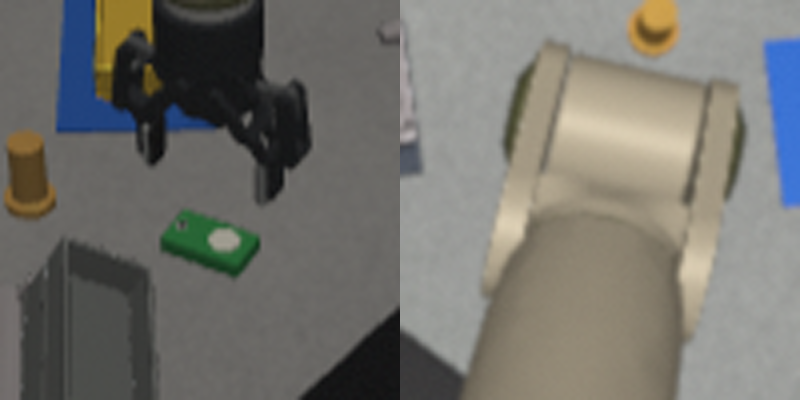

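```bash
python3 -m handwheel '[[[-1.4,3.8,-15,0,0,0,1],[0,0,-17,0,0,0,1],[0,0,-15,0,0,0,1],[0,0,-8,0,0,0,1],[0,0,-2,0,0,0,1],[0,0,0,0,0,0,1]]]' 40; python3 -m handwheel '[[[0,0,0,0,0,0,0.7],[0,0,0,0,0,0,0.6],[0,0,0,0,0,0,0.4],[0,0,0,0,0,0,0],[0,0,0,0,0,0,-1],[0,0,0,0,0,0,-1]]]'
```

```text
time_s: 13.82
eef_pos: [517.3, 7.8, 6.8]
ee_rot: [0.0, 0.841, 0.542, -0.0]
force: [0.1, 0.0, 0.4]
grip_width: 1.002
grip_force: 0.0
time_s: 14.58
eef_pos: [517.4, 7.8, 7.3]
ee_rot: [0.001, 0.841, 0.542, -0.0]
force: [-1.8, -0.1, 6.3]
grip_width: 0.76
grip_force: 44.8
```

```bash
python3 -m handwheel '[[[0,0,5,0,0,0,-1],[0,0,20,0,0,0,-1],[0,0,35,0,0,0,-1],[0,0,40,0,0,0,-1],[8,-25,10,0,0,-8,-1],[10,-30,0,0,0,-8,-1],[12,-35,0,0,0,-8,-1],[12,-35,0,0,0,-8,-1]]]' 50;python3 -m handwheel '[[[12,-35,0,0,0,-8,-1],[12,-35,0,0,0,-8,-1],[10,-30,0,0,0,-8,-1],[6,-22,0,0,0,-3,-1],[0,0,0,0,0,0,-1],[0,0,0,0,0,0,-1]]]'; python3 - <<'E'
from h import *
err((600.1,-242.5,30),-83.3)
s=cam("side");q=quad(blob(s,*G,(240,60,360,200)));print(q.tolist())
cv2.imwrite("pics/tagheld.png",cv2.resize(s["image"][80:200,240:360],None,fx=5,fy=5,interpolation=cv2.INTER_CUBIC)[:,:,::-1])
E
```

```text
time_s: 15.58
eef_pos: [559.3, -118.2, 116.8]
ee_rot: [0.0, 0.958, 0.287, -0.001]
force: [0.1, 0.2, -0.2]
grip_width: 0.76
grip_force: 55.9
time_s: 16.32
eef_pos: [598.9, -238.4, 116.5]
ee_rot: [-0.0, 0.998, 0.058, -0.001]
force: [-0.0, 0.7, -0.5]
grip_width: 0.757
grip_force: 55.9
tool z [ 0.  0. -1.] cur z [-0.002  0.    -1.   ] cur y [ 0.116 -0.993 -0.001]
shift [  1.2  -4.1 -86.5] turn [-0.03 -0.09  0.06]
[[297.0, 127.0], [299.0, 128.0], [299.0, 140.0], [297.0, 140.0]]
```

View pics/tagheld.png

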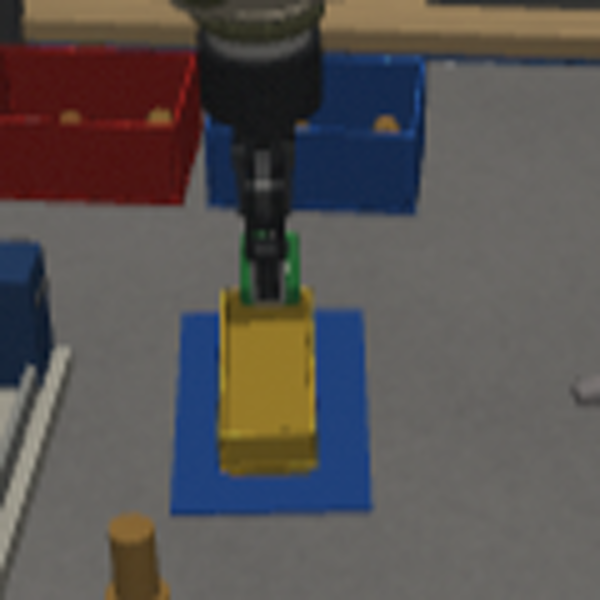

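```bash
python3 -m handwheel '[[[1.2,-4.1,-20,0,0,0,-1],[0,0,-25,0,0,0,-1],[0,0,-22,0,0,0,-1],[0,0,-14,0,0,0,-1],[0,0,-6,0,0,0,-1],[0,0,0,0,0,0,-1]]]'; python3 -m handwheel '[[[0,0,-2,0,0,0,-1],[0,0,0,0,0,0,-1]]]'; python3 -m handwheel '[[[0,0,-2,0,0,0,-1],[0,0,0,0,0,0,-1]]]'
```

```text
time_s: 17.12
eef_pos: [600.4, -243.2, 29.5]
ee_rot: [0.0, 0.998, 0.057, -0.001]
force: [0.5, 0.2, -0.8]
grip_width: 0.759
grip_force: 55.9
time_s: 17.38
eef_pos: [600.5, -243.3, 28.0]
ee_rot: [0.0, 0.998, 0.057, -0.0]
force: [0.0, 0.1, -0.5]
grip_width: 0.755
grip_force: 55.9
time_s: 17.62
eef_pos: [600.3, -243.2, 25.5]
ee_rot: [-0.0, 0.998, 0.057, -0.001]
force: [-0.2, -0.4, -0.2]
grip_width: 0.753
grip_force: 55.9
```

```bash
python3 -m handwheel '[[[0,0,-2,0,0,0,-1],[0,0,0,0,0,0,-1]]]'; python3 -m handwheel '[[[0,0,-1,0,0,0,-1],[0,0,0,0,0,0,-1]]]'
```

```text
time_s: 17.88
eef_pos: [600.2, -243.2, 23.4]
ee_rot: [-0.0, 0.998, 0.057, -0.001]
force: [0.8, -0.3, -0.1]
grip_width: 0.756
grip_force: 55.9
time_s: 18.12
eef_pos: [600.3, -243.2, 22.6]
ee_rot: [0.0, 0.998, 0.057, -0.001]
force: [0.4, 0.2, -0.3]
grip_width: 0.756
grip_force: 56.0
```

```bash
python3 -m handwheel '[[[0,0,-1,0,0,0,-1],[0,0,0,0,0,0,-1]]]'
```

```text
time_s: 18.38
eef_pos: [600.4, -243.3, 22.4]
ee_rot: [0.0, 0.998, 0.057, -0.001]
force: [-2.6, 0.6, 6.7]
grip_width: 0.758
grip_force: 56.7
```

Contact with the tray floor. Release, retreat upward and look.

```bash
python3 -m handwheel '[[[0,0,0,0,0,0,-1],[0,0,0,0,0,0,0.6],[0,0,0,0,0,0,0.8],[0,0,0,0,0,0,1],[0,0,0,0,0,0,1]]]'; python3 -m handwheel '[[[0,0,10,0,0,0,1],[0,0,25,0,0,0,1],[0,0,40,0,0,0,1],[0,0,40,0,0,0,1],[-15,40,30,0,0,0,1],[-20,45,20,0,0,0,1],[-20,45,0,0,0,0,1],[-20,45,0,0,0,0,1]]]'; python3 -m handwheel '[[[-20,45,0,0,0,0,1],[-20,45,0,0,0,0,1],[0,0,0,0,0,0,1],[0,0,0,0,0,0,1]]]'; python3 - <<'E'
from h import *
s=cam("side");t=cam("top")
W=np.array([plane(t,p,41)[:2] for p in blob(t,*Y,(370,120,500,230))[:,0].astype(float)],np.float32);print("tray",cv2.minAreaRect(W))
W=np.array([plane(t,p,31)[:2] for p in blob(t,*G,(380,120,500,230))[:,0].astype(float)],np.float32);print("tag",cv2.minAreaRect(W))
W=np.array([plane(s,p,31)[:2] for p in blob(s,*G,(260,120,340,190))[:,0].astype(float)],np.float32);print("tag side",cv2.minAreaRect(W))
b=np.hstack([cv2.resize(c["image"][y:y+130,x:x+100],None,fx=4,fy=4,interpolation=cv2.INTER_CUBIC) for c,x,y in((s,250,130),(t,380,120))])
cv2.imwrite("pics/end.png",b[:,:,::-1])
E
```

```text
time_s: 19.0
eef_pos: [600.3, -243.3, 21.5]
ee_rot: [-0.0, 0.998, 0.057, -0.001]
force: [0.7, 0.3, 0.5]
grip_width: 0.996
grip_force: 0.0
time_s: 20.0
eef_pos: [524.6, -66.9, 187.6]
ee_rot: [0.0, 0.998, 0.057, 0.0]
force: [0.8, 0.1, 1.1]
grip_width: 1.0
grip_force: 0.0
time_s: 20.5
eef_pos: [485.7, 21.4, 187.2]
ee_rot: [0.0, 0.998, 0.057, 0.0]
force: [0.5, 0.5, 0.6]
grip_width: 0.999
grip_force: 0.0
tray ((600.14990234375, -242.52383422851562), (63.39140319824219, 170.1405029296875), 6.7067952156066895)
tag ((596.8031616210938, -240.38246154785156), (34.910160064697266, 63.00432205200195), 6.543393611907959)
tag side ((596.9068603515625, -231.16233825683594), (34.027408599853516, 74.71546173095703), 5.8555006980896)
```

View pics/end.png

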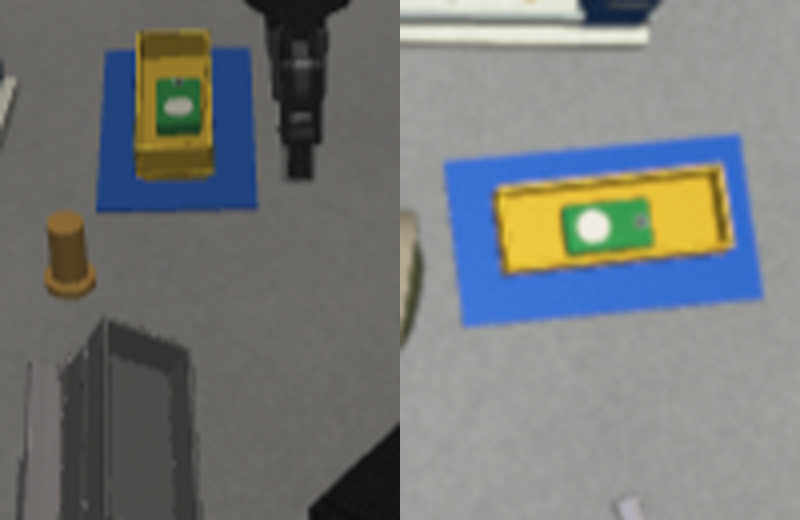

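The tray is centred on the mat, in the right half at about (615,220). The tag lies flat inside it at (608,226), and the grey trays are still in place.

```bash
python3 -c "
from rig import *
print(finish_job())"
```

```text
the job is handed in; nothing more can be done
None
```

I handed the job in at about 20.6 s. The last pictures show the yellow tray centred on the mat to about 1 mm, the green tag lying flat inside it and the grey trays still in place; the judge returned no verdict.

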